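# Shim the rocking work cradle

### The arm

A 6-joint arm with a two-finger parallel gripper is mounted at the origin on the work surface. World frame = base frame: x ahead of the robot, y to its left, z up, the work surface at z = 0. Lengths are in m, angles in rad, forces in N, time in s.
With the tool pointing down it reaches from about 0.35 to 0.975 m from the base axis. Payload 4.9 kg.
Tool frame: the origin (TCP) lies at the very end of the fingers, on their centre line; the grasp point (between the pads) lies ctrl.grip_point_offset behind it (ctrl.grip_point_offset is the distance from the TCP to the grasp point, in m); z points along the fingers, y is the direction in which the jaws open and shut (so a half turn about z gives the same grasp; the last joint's range is limited). The gripper opens to 85 mm and grips with 20 to 120 N. Pads are 22 mm wide; open, the fingers measure 114 mm over their backs; the gripper's body (76 mm by 85 mm) begins 54 mm behind the grasp point. The pads swing forward as they close: fully open they stand 13 mm farther back than shut.
Start: joints at [1.062, 0.053, 1.613, -0, 1.476, -0.119], TCP at [0.237, 0.578, 0.208] pointing down, gripper open.
Joint ranges: [-3.01, 3.01], [-1.01, 2.22], [0.06, 2.58], [-1.02, 4.17], [0.09, 2.62], [-3.14, 3.14]. Speed limits (rad/s): [2.57, 2.57, 3.14, 3.14, 3.14, 3.14].

### API

Orientations are given as a rotation vector (axis times angle).
In Python, from station import ctrl gives the robot as it stands. The module is installed in compiled form; this text tells all that it offers.
- The arm moves only by the shell command python3 -m creep 'ROWS' [FORCE]. ROWS is JSON, a list of rows, each a list of 5 numbers: the closure in counts, from 0 (fully open) to 255 (shut), then the shift along the tool's x, y, z in mm, then the turn about the tool's z in rad. A call has 1 to 12 rows; each row is the pose to reach, as a shift and turn from the pose commanded when the call began, along the tool's axes at that moment; what a row does not reach only later rows make up. A row lasts 1/12 s, in which the tool goes at most 41.7 mm and 7.16 degrees, less where a joint would pass 70% of its speed; a pose out of reach is approached as far as the arm can. A call with a gripper value outside its range is refused whole. The fingers move at their own pace and stop on an object; FORCE is the grip in N (left out, the last holds). Time passes only in rows, so rows that repeat a pose let the fingers close. It gives the time, the measured TCP pose, the force and the opening at its end, in the units of the state.
- ctrl.get_obs(): the state, without advancing time (a new reading comes with each control period).
- ctrl.get_image(name): name is "side" or "top" or "wrist"; returns the picture (480x640x3 uint8, red, green, blue); there is no depth.
- ctrl.calibration(name): a dict with "fx", "fy", "cx", "cy" (pixels), "R" (3x3) and "t" (3): a world point X has camera coordinates R X + t. Camera axes: x right, y down, z forward; pixel columns grow to the right and rows downward; lengths in m; the calibration is good to about 2 mm. A picture is of the moment at which its call begins: read the wrist's pose just before it. calibration takes no time and is no camera call; for the wrist camera it gives the pose at the moment of the call.
- ctrl.finish_job(): hands the job in, once; it reports no verdict.
Trained networks look in the newest picture that a camera, given by its name, has taken for a name from the list of things; names that differ only in an ending like _2 or _b are one class to them, and where a whole thing is asked for, a point or a joint stands for the part that bears it (a point fixed in the world has none). Each returns a list of dicts, best first, with "conf" (0 to 1); they miss things now and then, are a little off and sometimes report something else, mostly with a low value. They report only what shows in the picture. A call takes as long as a camera call. They do not tell look-alikes from the thing itself.
- ctrl.boxes_of(camera, label): "rect" ([left, top, width, height] in pixels, round what is visible of it).
- ctrl.outline_of(camera, label): "mask" (480x640 bool, what is visible of it) and "rect" ([left, top, width, height] in pixels, round what is visible of it).
The state is a dict: "t": time; "q": joint angles; "dq": joint speeds; "effort": joint torques, N m; "tool_pos": TCP position; "tool_rot": TCP orientation; "contact_force": force on the tool from outside, world axes, zero at the start; "wrist_torque": the same for the moment, N m; "opening": finger opening in m.
Only numpy, scipy, OpenCV 4.12 (cv2) and the standard library are available. Lean on these libraries where they do the work, as an engineer would, in place of code of your own. Each camera call takes 0.05 s, during which the arm holds its last target. There are 200 camera calls.

### The job

The work cradle rocks because one of its four feet, a bare steel stud, has lost its rubber cap: using fingertips only, push the wooden wedge thin end first under that bare foot until it is tight and takes some of the weight, but not so far that another foot comes off the bench. Then press down firmly on the cradle's corner over that foot to make sure it no longer rocks, and leave everything standing like that. Do not pick up or tip anything, do not shove the cradle out of its place, and leave the jar, the sanding block and the dish where they are.

Things in the scene. Friction and masses are not known exactly. Their poses are not given: they have to be found in the camera images.
- cradle: work cradle, about 3.2 kg, loose on the bench: grey base plate 180 (x) by 320 mm (y), its top 44 mm up; black forked uprights to 116 mm (|x| under 36, y = -115 and +68 mm); star knob on the -x side; a chair leg lies in the forks (|x| under 19 mm, y -250 to +114, top 111 mm). Origin: under the plate's middle, at bench level. Unshimmed, about 2 to 3 N on the corner over the bare foot rocks it
- foot_bare: the bare foot, at x = +75, y = +140 mm of the cradle: an upright steel stud 20 mm across with a domed lower end (10 mm radius) and no rubber cap. Origin: lowest point of the dome, about 8 mm above the bench at the start. The base plate reaches 15 mm (x) and 20 mm (y) past its middle
- foot_near: rubber-capped foot, cap 34 mm across, 22 mm high, at x = -75, y = +140 mm of the cradle. Origin: middle of its underside
- foot_far: rubber-capped foot, as foot_near, at x = +75, y = -140 mm of the cradle
- foot_opposite: rubber-capped foot, as foot_near, at x = -75, y = -140 mm of the cradle, diagonally opposite the bare foot
- corner (a point): the place to press: top of the base plate over the bare foot, 44 mm above the bench, 18 mm (x) and 22 mm (y) in from the plate's edges; nothing stands within 50 mm of it. A firm press is about 8 to 15 N
- wedge: loose wooden wedge, 120 x 45 mm, 70 g, 18 mm high at its upright flat thick end (x = -60 mm), sloping evenly to 2 mm at its thin end (x = +60 mm). Origin: middle of its underside. It starts flat on the bench, on the cradle's +y side, pointing roughly at the bare foot. Under the foot it first touches when the dome stands about 16 mm ahead of the wedge's middle; 2 to 5 mm farther in it is tight and the push has risen by 3 to 8 N; much harder shoves the whole cradle along
- oil_jar: bystander: a closed glass jar, 58 mm across, 85 mm high. Origin: middle of its underside
- sanding_block: bystander: a cork sanding block 100 mm (x) by 60 mm (y) by 32 mm. Origin: middle of its underside
- dish: bystander: a shallow steel dish, 110 mm across, 24 mm high. Origin: middle of its underside
There are look-alikes about, which are no part of the job. Several things have the shape of the wedge; the one meant has the colours described above.

How it is judged:
On the way, in this order (a step that is already met when the one before it is completed fails the run):
1. the wedge is tight under the bare foot (carries more than 1 N) while the other three feet stand on the bench (contact force between foot_bare and wedge above 1 N and contact force between each of foot_near, foot_far, foot_opposite and anything else above 0.5 N and height (world z) of each of foot_near, foot_far, foot_opposite below 0.0015 m), for 0.3 s.
2. the corner over the bare foot is pressed with more than 4 N and stands firm on the wedge (contact force between the fingers and cradle above 4 N and contact force between foot_bare and wedge above 3 N and height (world z) of foot_bare above 0.0055 m), for 0.2 s.
At the end, for the whole second after the job is handed in: The bare foot rests on the wedge (its thinner half) with more than 1 N, the three other feet all stand on the bench with more than 0.5 N each (undersides below 1.5 mm), the cradle is level within 0.02 rad, its bare and opposite feet are within 15 mm of where they began, and all is at rest (all of step 1 and x of foot_bare in the frame of wedge above 0 m and angle between cradle's own z axis and vertical below 0.02 rad and distance of each of foot_bare, foot_opposite from where it was at the start of the episode below 0.015 m and linear speed of each of cradle, wedge below 0.01 m/s); the robot touches nothing.
It fails at once if the wedge was lifted or tipped up (height (world z) of wedge above 0.01 m or angle between wedge's own z axis and vertical above 0.2 rad).
It fails at once if the cradle was lifted or tipped (height (world z) of cradle above 0.012 m or angle between cradle's own z axis and vertical above 0.15 rad).
It fails at once if a bystander was disturbed (distance of any of oil_jar, sanding_block, dish from where it was at the start of the episode above 0.02 m).
It also fails if it takes over 72 s, if anything falls off the work surface, if the arm or the gripper's body presses on something with over 40 N, if the wrist force passes 120 N, or if a joint passes its speed limit or range.

## Working session

There is one attempt and no reset: what is moved stays moved. The work goes in short steps, Python scripts to look and compute and a shell command to move; the robot and the scene stay as the last step left them, time stands still between calls to the robot, and variables do not carry over. Pictures are saved under pics/ and viewed, about 8 in all and at most 12, crops included, and the job is handed in when it is done.

```bash
mkdir -p pics; ls; cat > h.py <<'E'
from station import ctrl
import numpy as np, cv2
def save(cam,name,crop=None,s=1):
    im=ctrl.get_image(cam)[:,:,::-1].copy()
    if crop: x,y,w,h=crop; im=im[y:y+h,x:x+w]
    cv2.imwrite('pics/'+name,cv2.resize(im,None,fx=s,fy=s,interpolation=cv2.INTER_CUBIC))
def ray(cam,u,v,z,c=None):
    c=c or ctrl.calibration(cam); R=np.array(c['R']);t=np.array(c['t'])
    d=R.T@np.array([(u-c['cx'])/c['fx'],(v-c['cy'])/c['fy'],1]); o=-R.T@t
    return o+d*(z-o[2])/d[2]
def proj(cam,X,c=None):
    c=c or ctrl.calibration(cam); p=np.array(c['R'])@np.array(X)+np.array(c['t'])
    return np.array([c['cx']+c['fx']*p[0]/p[2],c['cy']+c['fy']*p[1]/p[2]])
E
python3 - <<'E'
from h import *
a=ctrl.get_image('top');b=ctrl.get_image('side')
cv2.imwrite('pics/a.png',a[:,:,::-1]);cv2.imwrite('pics/b.png',b[:,:,::-1])
for n in ['wedge','cradle','oil_jar','sanding_block','dish','foot_bare']:
  for c in ['top','side']:
    print(n,c,[(d['rect'],round(d['conf'],2)) for d in ctrl.boxes_of(c,n)])
o=ctrl.get_obs();print(o['tool_pos'],o['tool_rot'],o['t'])
E
```

```text
pics
wedge top [([178.2, 135.0, 67.3, 32.8], 0.75), ([199.3, 215.5, 73.8, 43.7], 0.74), ([115.3, 219.2, 36.1, 71.4], 0.71)]
wedge side [([182.4, 313.8, 44.3, 65.8], 0.95), ([282.1, 399.5, 90.4, 43.2], 0.88), ([284.7, 303.1, 43.2, 53.9], 0.76)]
cradle top [([280.0, 206.8, 273.0, 132.5], 0.87)]
cradle side [([283.3, 135.2, 113.4, 152.2], 0.93)]
oil_jar top [([388.6, 132.7, 39.4, 42.9], 0.68)]
oil_jar side [([222.1, 183.6, 32.7, 49.3], 0.61)]
sanding_block top [([266.9, 145.6, 59.1, 46.4], 0.96)]
sanding_block side [([222.3, 253.8, 36.8, 49.3], 0.61)]
dish top [([453.3, 127.3, 61.8, 61.9], 0.83)]
dish side [([222.1, 255.7, 36.0, 48.1], 0.67), ([220.1, 170.7, 49.8, 22.1], 0.63)]
foot_bare top [([282.2, 207.9, 275.9, 134.8], 0.61)]
foot_bare side []
[0.23750042 0.57810355 0.2081357 ] [-6.08454587e-01 -3.08209165e+00 -1.93894295e-05] 0.7
```

View pics/a.png

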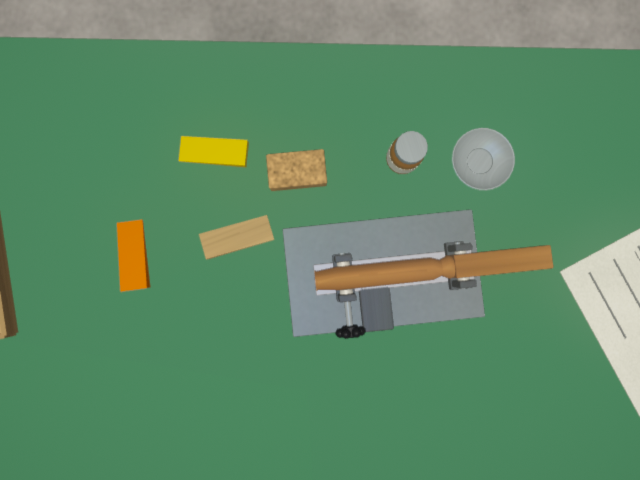

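View pics/b.png

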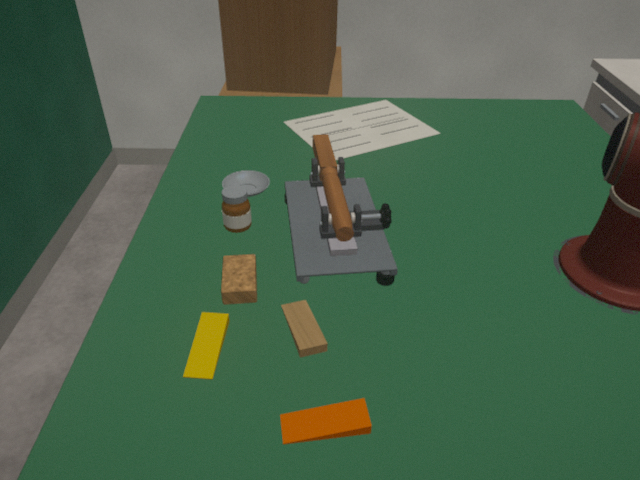

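The wedge shapes in the top image are yellow (213,151), orange (132,255) and bare wood (236,237). The wooden one fits: it lies on the cradle's +y side and points at the bare foot, at the plate corner near (284,229). I'll confirm it in a crop and measure it.

```bash
python3 - <<'E'
from h import *
from scipy.optimize import least_squares
im=ctrl.get_image('top'); c=ctrl.calibration('top'); cs=ctrl.calibration('side')
ms=[d for d in ctrl.outline_of('top','wedge') if abs(d['rect'][0]-199)<15]; mt=ms[0]['mask']
cr=ctrl.outline_of('top','cradle')[0]['mask']
ctrl.get_image('side'); sd=[d for d in ctrl.outline_of('side','wedge') if abs(d['rect'][0]-284)<15][0]['mask']
# colour mask refine
hsv=cv2.cvtColor(im,cv2.COLOR_RGB2HSV)
wood=((hsv[...,0]<30)&(hsv[...,1]>60)).astype(np.uint8); wood[:210]=0;wood[265:]=0;wood[:,:190]=0;wood[:,282:]=0
print(wood.sum(),mt.sum(),sd.sum())
W=np.array([[sx*60,sy*22.5,z] for sx,sy,z in [(-1,-1,0),(-1,1,0),(-1,-1,18),(-1,1,18),(1,-1,0),(1,1,0),(1,-1,2),(1,1,2)]])/1000
def P(p): 
    C,S=np.cos(p[2]),np.sin(p[2]); return np.c_[p[0]+C*W[:,0]-S*W[:,1],p[1]+S*W[:,0]+C*W[:,1],W[:,2]]
def sil(p,cam,cc,k=4):
    pts=np.array([proj(cam,X,cc) for X in P(p)])
    h=cv2.convexHull(((pts+.5)*k).astype(np.float32)).astype(np.int32); m=np.zeros((480*k,640*k),np.uint8);cv2.fillPoly(m,[h],1)
    return cv2.resize(m.astype(np.float32),(640,480),interpolation=cv2.INTER_AREA)
from scipy.optimize import minimize
for nm,t in [('top',[('top',c,wood)]),('both',[('top',c,wood),('side',cs,sd)])]:
    g=ray('top',236,237,.01,c)
    f=lambda p:sum(((sil([p[0],p[1],p[2]],n,k)-m)**2).sum() for n,k,m in t)
    best=min((minimize(f,[g[0],g[1],a],method='Nelder-Mead',options=dict(initial_simplex=[[g[0],g[1],a],[g[0]+.01,g[1],a],[g[0],g[1]+.01,a],[g[0],g[1],a+.1]],xatol=1e-4,fatol=.1)) for a in(-1.8,-1.4)),key=lambda r:r.fun)
    print(nm,best.x,best.fun)
# cradle plate: four corners at z=.044
gray=((hsv[...,1]<110)&(hsv[...,2]>40)).astype(np.uint8)
for q in [(284,229),(472,211),(483,317),(293,335)]: print(q,ray('top',*q,.044,c))
cv2.imwrite('pics/c.png',cv2.resize(im[190:350,185:325,::-1],None,fx=4,fy=4,interpolation=cv2.INTER_CUBIC)[:600])
print(ctrl.get_obs()['t'])
for n in ['oil_jar','sanding_block','dish']:
  r=ctrl.boxes_of('top',n) ; print(n,[ray('top',d['rect'][0]+d['rect'][2]/2,d['rect'][1]+d['rect'][3]/2,.02,c).round(3) for d in r[:1]])
E
```

```text
1845 1866 1519
top [ 0.59423082  0.15361041 -1.27114139] 21.671875
both [ 0.59493275  0.15363575 -1.27378699] 161.63671875
(284, 229) [0.6059553  0.06864115 0.044     ]
(472, 211) [ 0.64156794 -0.24564614  0.044     ]
(483, 317) [ 0.46553075 -0.26353197  0.044     ]
(293, 335) [0.43139713 0.05022588 0.044     ]
0.95
oil_jar [array([ 0.746, -0.142,  0.02 ])]
sanding_block [array([ 0.537, -0.163,  0.02 ])]
dish [array([ 0.735, -0.275,  0.02 ])]
```

View pics/c.png

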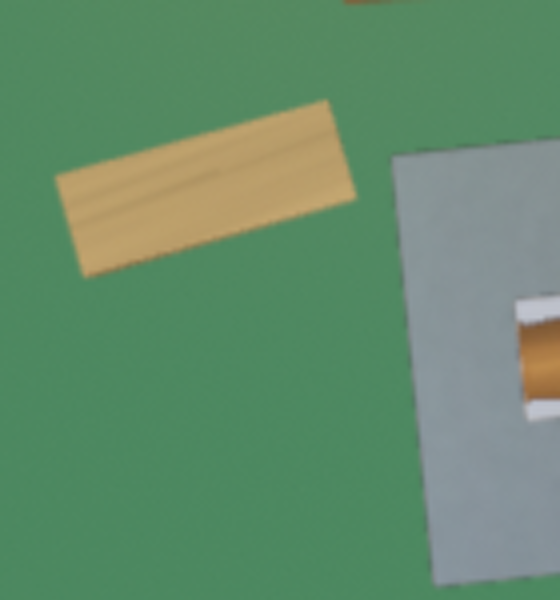

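The crop confirms the bare wooden wedge, corners about (199,236), (268,217), (273,240) and (205,259) in the full top image. It lies flat with its thin end toward the cradle. I place it at (0.5945, 0.1536) with heading -1.272, and the bare foot at about (0.5955, 0.0497).

Plan: nudge the +x side near the thin end to turn the wedge to a heading of about -1.47, then push the thick end with both fingertips.

```bash
cat >> h.py <<'E'
from scipy.spatial.transform import Rotation as Ro
def goal(x,y,z,ang=None):
    o=ctrl.get_obs(); R=Ro.from_rotvec(o['tool_rot']).as_matrix(); p=np.array(o['tool_pos'])
    d=R.T@(np.array([x,y,z])-p)*1000; a=np.arctan2(R[1,0],R[0,0])
    t=0 if ang is None else (a-ang+np.pi)%(2*np.pi)-np.pi
    print('t',round(o['t'],2),'p',p.round(4),'ang',round(a,3),'F',np.round(o['contact_force'],2),'q6',round(o['q'][5],2),'open',round(o['opening'],4),'-> shift',d.round(1),'turn',round(t,3))
E
python3 -c "
from h import *
goal(.650,.148,.06,1.671); print(ctrl.grip_point_offset)"
```

```text
t 1.1 p [0.2375 0.5781 0.2081] ang 2.752 F [ 0.16  0.8  -0.06] q6 -0.12 open 0.0859 -> shift [-545.  -241.1  148.1] turn 1.081
0.0187
```

```bash
python3 -m creep '[[255,-545,-241,100,1.08],[255,-545,-241,100,1.08],[255,-545,-241,100,1.08],[255,-545,-241,100,1.08],[255,-545,-241,100,1.08],[255,-545,-241,100,1.08],[255,-545,-241,100,1.08],[255,-545,-241,100,1.08],[255,-545,-241,100,1.08],[255,-545,-241,100,1.08],[255,-545,-241,100,1.08],[255,-545,-241,100,1.08]]' 20; python3 -c "
from h import *
goal(.650,.148,.06,1.671)"
```

```text
t: 2.1
tool_pos: [0.5801, 0.2205, 0.1252]
tool_rot: [2.107, 2.33, 0.001]
contact_force: [0.4, 0.3, 0.3]
opening: 0.0
t 2.1 p [0.5801 0.2205 0.1252] ang 1.672 F [0.4  0.31 0.3 ] q6 0.14 open 0.0 -> shift [-79.2  62.2  65.3] turn 0.001
```

```bash
python3 -m creep '[[255,-79,62,65,0],[255,-79,62,65,0],[255,-79,62,65,0],[255,-79,62,65,0],[255,-79,62,65,0],[255,-79,62,65,0],[255,-79,62,65,0]]'; python3 -c "
from h import *
goal(.650,.148,.004,1.671)
save('wrist','d.png')"
```

```text
t: 2.68
tool_pos: [0.6487, 0.151, 0.0618]
tool_rot: [2.105, 2.331, 0.002]
contact_force: [-0.0, -0.2, 0.5]
opening: 0.0001
t 2.68 p [0.6487 0.151  0.0618] ang 1.673 F [-0.05 -0.25  0.46] q6 0.01 open 0.0001 -> shift [-3.1  0.9 57.8] turn 0.002
```

View pics/d.png

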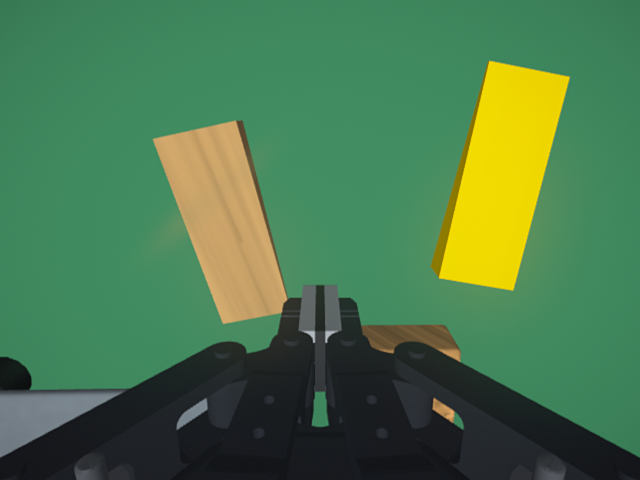

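The wrist view shows the wedge at left (thick end at the top, thin end 223–287 across) and the sanding block just behind the fingers, its corner near (365,328). I'll check the clearance before lowering.

```bash
python3 -c "
from h import *
for u,v,z in [(365,328,.032),(447,325,.032),(287,312,.002),(223,323,.002),(154,139,.018),(238,121,.018)]: print(u,v,ray('wrist',u,v,z).round(4))
for X in [(.6487,.151,.0618),(.6342,.151,.0618),(.6487,.162,.0618),(.6487,.140,.0618)]: print(proj('wrist',X))
"
```

```text
365 328 [0.6778 0.1137 0.032 ]
447 325 [0.7233 0.1202 0.032 ]
287 312 [0.6323 0.1031 0.002 ]
223 323 [0.5919 0.0911 0.002 ]
154 139 [0.5564 0.2046 0.018 ]
238 121 [0.5995 0.218  0.018 ]
[320.42252737 284.55679204]
[288.93663094 281.64812349]
[322.89557966 262.25150149]
[318.03482325 306.09229875]
```

```bash
python3 -m creep '[[255,-3,0,30,0],[255,-3,0,58,0],[255,-3,0,58,0],[255,-3,-5,58,0],[255,-3,-10,58,0],[255,-3,-13,58,0],[255,-3,-16,58,0],[255,-3,-19,58,0],[255,-3,-22,58,0],[255,-3,-24,58,0],[255,-3,-24,58,0]]'; cat > w.py <<'E'
from h import *
from scipy.optimize import minimize
W=np.array([[sx*60,sy*22.5,z] for sx,sy,z in [(-1,-1,0),(-1,1,0),(-1,-1,18),(-1,1,18),(1,-1,0),(1,1,0),(1,-1,2),(1,1,2)]])/1000
FB=(.5955,.0497)
def wedge(g=None,fn=None):
    im=ctrl.get_image('top'); c=ctrl.calibration('top'); hsv=cv2.cvtColor(im,cv2.COLOR_RGB2HSV)
    m=((hsv[...,0]<30)&(hsv[...,1]>60)).astype(np.uint8); m[:200]=0;m[265:]=0;m[:,:185]=0
    cr=np.array([proj('top',(.4314,.0502,.044),c),proj('top',(.606,.0686,.044),c)]); 
    vis=np.ones((480,640),np.uint8); vis[:,283:]=0
    m&=vis
    def sil(p,k=4):
        C,S=np.cos(p[2]),np.sin(p[2]); Q=np.c_[p[0]+C*W[:,0]-S*W[:,1],p[1]+S*W[:,0]+C*W[:,1],W[:,2]]
        h=cv2.convexHull(np.array([(proj('top',X,c)+.5)*k for X in Q]).astype(np.float32)).astype(np.int32)
        b=np.zeros((480*k,640*k),np.uint8);cv2.fillPoly(b,[h],1); return cv2.resize(b.astype(np.float32),(640,480),interpolation=cv2.INTER_AREA)*vis
    f=lambda p:((sil(p)-m)**2).sum()
    g=np.array(g); r=minimize(f,g,method='Nelder-Mead',options=dict(initial_simplex=[g,g+[.01,0,0],g+[0,.01,0],g+[0,0,.1]],xatol=1e-4,fatol=.1))
    p=r.x; h=np.array([np.cos(p[2]),np.sin(p[2])]); d=np.array(FB)-p[:2]
    print('wedge',p.round(4),'res',r.fun,'foot ahead',(d@h).round(4),'left',(h[0]*d[1]-h[1]*d[0]).round(4),'thick',(p[:2]-.06*h).round(4))
    if fn: cv2.imwrite('pics/'+fn,cv2.resize(im[190:340,185:325,::-1],None,fx=4,fy=4))
E
python3 -c "
from w import *
goal(.65,.148,.004)
wedge((.587,.153,-1.45),'e.png')"
```

```text
t: 3.65
tool_pos: [0.6246, 0.1445, 0.0025]
tool_rot: [-2.106, -2.331, 0.0]
contact_force: [0.4, 1.2, 0.4]
opening: 0.0003
t 3.65 p [0.6246 0.1445 0.0025] ang 1.672 F [0.45 1.24 0.44] q6 0.01 open 0.0003 -> shift [ 0.9 25.7 -1.5] turn 0
wedge [ 0.6     0.1551 -1.3934] res 2300.82421875 foot ahead 0.103 left -0.023 thick [0.5894 0.2142]
```

View pics/e.png

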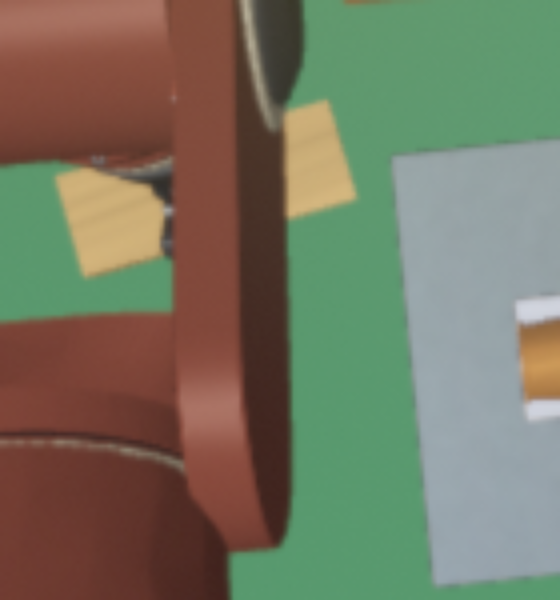

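The arm blocks the top view here, and what shows of the wedge looks unmoved. I'll check with the wrist camera.

```bash
python3 -c "
from h import *
save('wrist','f.png')
print(proj('top',(.6246,.1445,.0025)),proj('wrist',(.6246,.1445,.0025)))
W=[(-60,-22.5,18),(-60,22.5,18),(60,22.5,2),(60,-22.5,2)]
import math
C,S=math.cos(-1.272),math.sin(-1.272)
for a,b,z in W: print(proj('wrist',(.5945+(C*a-S*b)/1e3,.1536+(S*a+C*b)/1e3,z/1e3)).round())
"
```

```text
[242.68599047 219.44661056] [319.88511528 284.32518738]
[150. 137.]
[268. 112.]
[330. 363.]
[241. 379.]
```

View pics/f.png

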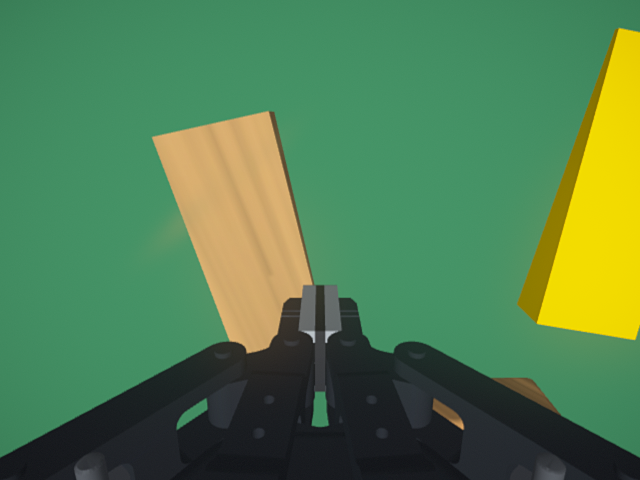

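The wrist view shows the wedge unmoved, its right edge at (312,285) just at the fingertips. The tips are slimmer than I assumed, so I'll push on.

```bash
python3 -m creep '[[255,0,-3,-1,0],[255,0,-6,-1,0],[255,0,-9,-1,0],[255,0,-12,-1,0],[255,0,-12,-1,0]]'; python3 - <<'E'
from w import *
im=ctrl.get_image('wrist'); c=ctrl.calibration('wrist'); goal(.62,.14,.1)
cv2.imwrite('pics/g.png',im[:,:,::-1])
hsv=cv2.cvtColor(im,cv2.COLOR_RGB2HSV)
m=((hsv[...,0]<30)&(hsv[...,1]>60)&(hsv[...,2]>60)).astype(np.uint8); m[335:]=0; m[:,310:]=0
k=np.argwhere(m)[:,::-1]; h=cv2.approxPolyDP(cv2.convexHull(k.astype(np.int32)),4,True)[:,0]
print(h.tolist())
for z in(.018,):
  for u,v in h: print((u,v),ray('wrist',u,v,z,c).round(4))
E
```

```text
t: 4.17
tool_pos: [0.6122, 0.1433, 0.0031]
tool_rot: [-2.106, -2.33, 0.001]
contact_force: [-0.8, 0.2, 0.2]
opening: -0.0
t 4.22 p [0.6125 0.1433 0.0032] ang 1.672 F [ 0.17 -1.09 -0.26] q6 0.01 open -0.0002 -> shift [ -4.    7.1 -96.8] turn 0
[[277, 334], [253, 331], [187, 137], [304, 112], [309, 135], [309, 285]]
(np.int32(277), np.int32(334)) [0.5953 0.1247 0.018 ]
(np.int32(253), np.int32(331)) [0.5849 0.1251 0.018 ]
(np.int32(187), np.int32(137)) [0.5562 0.2045 0.018 ]
(np.int32(304), np.int32(112)) [0.5989 0.2177 0.018 ]
(np.int32(309), np.int32(135)) [0.6015 0.2097 0.018 ]
(np.int32(309), np.int32(285)) [0.6071 0.1491 0.018 ]
```

View pics/g.png

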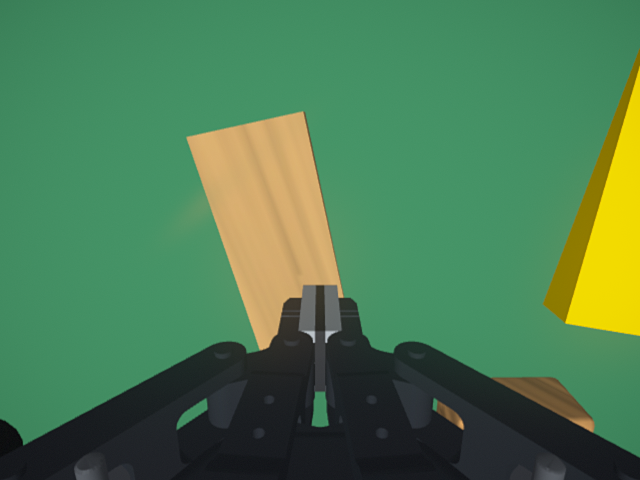

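The fingertips appear to sit over the wedge even though the TCP reads z = 3 mm, so the real tip end may be higher than the TCP. I'll probe gently for contact.

```bash
python3 -m creep '[[255,0,0,1,0],[255,0,0,2,0],[255,0,0,2,0],[255,0,0,2,0]]'; python3 -c "
from h import *
goal(.655,.15,.02)"
```

```text
t: 4.55
tool_pos: [0.613, 0.1433, 0.0012]
tool_rot: [-2.106, -2.331, 0.0]
contact_force: [-0.4, 0.8, -1.1]
opening: 0.0001
t 4.55 p [0.613  0.1433 0.0012] ang 1.672 F [-0.43  0.81 -1.11] q6 0.01 open 0.0001 -> shift [  2.4  42.5 -18.8] turn 0
```

```bash
python3 -c "
from h import *
save('side','i.png',(230,200,160,170),3.5)
print(proj('side',(.613,.1433,.0012)),(proj('side',(.613,.1433,.0012))-[230,200])*3.5)"
```

```text
[292.66103063 321.79185116] [219.31360722 426.27147906]
```

View pics/i.png

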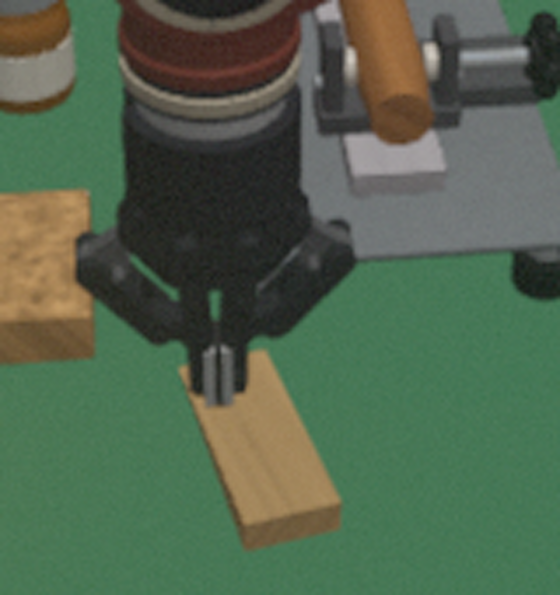

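The side view confirms it: the tip is at crop (218,405), while the reported TCP projects to (219,426). The real tip therefore sits about 8–10 mm higher than the reported TCP, over the wedge's top. I'll lift, move clear to +x and probe the bench to find the true offset.

```bash
python3 -c "
from h import *
for z in (0,.005,.01,.015): print(z,proj('side',(.613,.1433,z)),proj('side',(.613,.1543,z)))"
python3 -m creep '[[255,0,0,-15,0],[255,0,40,-15,0],[255,0,40,-15,0],[255,0,40,-3,0],[255,0,40,1,0],[255,0,40,3,0],[255,0,40,3,0],[255,0,40,3,0]]'; python3 -c "
from h import *
goal(.655,.15,.02)"
```

```text
0 [292.67200479 322.29159508] [292.3975419  327.14634899]
0.005 [292.62615515 320.20368204] [292.35023309 325.05454163]
0.01 [292.57997714 318.10081564] [292.30258197 322.94759896]
0.015 [292.53346722 315.98283467] [292.25458483 320.82535612]
t: 5.27
tool_pos: [0.6521, 0.1473, -0.0017]
tool_rot: [-2.106, -2.331, 0.001]
contact_force: [0.4, -1.4, 0.3]
opening: 0.0002
t 5.27 p [ 0.6521  0.1473 -0.0017] ang 1.672 F [ 0.35 -1.36  0.29] q6 0.01 open 0.0002 -> shift [  2.4   3.1 -21.7] turn 0
```

```bash
python3 -m creep '[[255,0,0,2,0],[255,0,0,3,0],[255,0,0,4,0],[255,0,0,4,0],[255,0,0,4,0]]'; python3 -m creep '[[255,0,0,2,0],[255,0,0,3,0],[255,0,0,4,0],[255,0,0,4,0],[255,0,0,4,0]]'; python3 -c "
from h import *
save('side','j.png',(230,200,160,170),3.5)"
```

```text
t: 5.68
tool_pos: [0.6528, 0.1473, -0.0056]
tool_rot: [2.106, 2.331, 0.0]
contact_force: [0.1, -0.2, -0.7]
opening: 0.0001
t: 6.1
tool_pos: [0.6527, 0.1473, -0.0098]
tool_rot: [-2.106, -2.331, 0.0]
contact_force: [1.3, -1.0, -0.5]
opening: -0.0002
```

View pics/j.png

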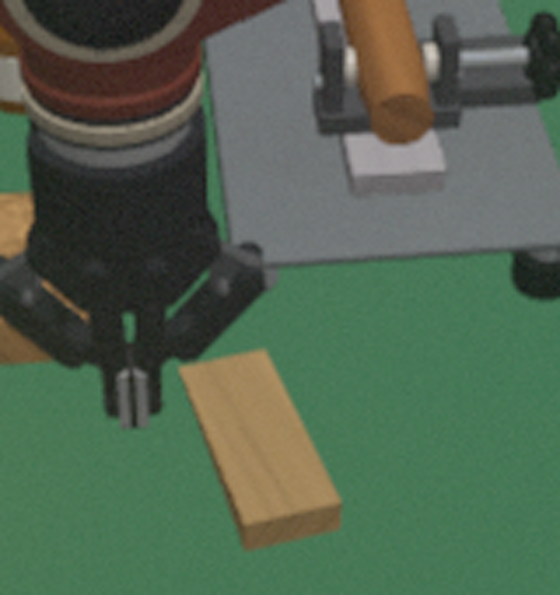

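The tip is at crop (132,425) and still clearly above the bench, so I'll keep lowering until contact.

```bash
for i in 1; do python3 -m creep '[[255,0,0,2,0],[255,0,0,3,0],[255,0,0,4,0],[255,0,0,4,0],[255,0,0,4,0]]'; python3 -m creep '[[255,0,0,1,0],[255,0,0,2,0],[255,0,0,3,0],[255,0,0,3,0],[255,0,0,3,0]]'; done
```

```text
t: 6.57
tool_pos: [0.6527, 0.1473, -0.0138]
tool_rot: [-2.106, -2.331, 0.0]
contact_force: [0.5, -0.9, 0.5]
opening: 0.0001
t: 6.98
tool_pos: [0.6527, 0.1473, -0.0168]
tool_rot: [-2.106, -2.331, 0.0]
contact_force: [-0.0, 1.1, -0.7]
opening: 0.0003
```

```bash
python3 -c "
from h import *
o=ctrl.get_obs();p=np.array(o['tool_pos']);print(p)
for dz in (0,.01,.015,.02,.025): print(dz,proj('wrist',p+[0,.011,dz]),proj('wrist',p+[.009,.011,dz]),proj('side',p+[0,.011,dz]))
save('side','k.png',(240,280,80,80),7)
E=0"
```

```text
[ 0.65267477  0.14731358 -0.01680434]
0 [323.0164959  262.05540995] [342.85727461 263.91398441] [268.7482899  335.55086331]
0.01 [323.19815174 270.49050753] [344.17740011 272.44289235] [268.48444376 331.44757935]
0.015 [323.29704284 275.08246626] [344.89596748 277.08532596] [268.35109577 329.37377732]
0.02 [323.40196508 279.95447742] [345.65828765 282.01043236] [268.21678411 327.28498839]
0.025 [323.51348753 285.13296641] [346.46848218 287.2448397 ] [268.08149828 325.18104952]
```

View pics/k.png

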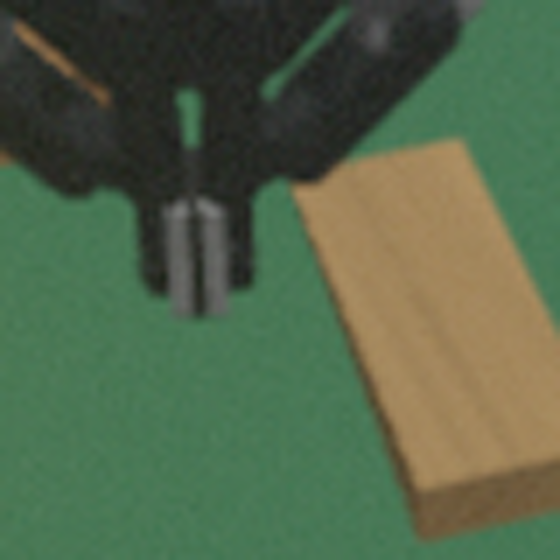

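Tip is at full pixel (268.1,325.3). Both the side and wrist views agree that the real tip end is about 25 mm above the reported TCP, so it is now about 8 mm up. One more probe to touch the bench.

```bash
python3 -m creep '[[255,0,0,2,0],[255,0,0,4,0],[255,0,0,5,0],[255,0,0,5,0],[255,0,0,5,0]]'; python3 -m creep '[[255,0,0,1,0],[255,0,0,2,0],[255,0,0,2,0],[255,0,0,2,0]]';python3 -m creep '[[255,0,0,1,0],[255,0,0,2,0],[255,0,0,2,0],[255,0,0,2,0]]'
```

```text
t: 7.45
tool_pos: [0.6526, 0.1473, -0.0219]
tool_rot: [-2.106, -2.331, 0.0]
contact_force: [0.5, -0.5, 1.1]
opening: 0.0002
t: 7.78
tool_pos: [0.6531, 0.1474, -0.0231]
tool_rot: [2.106, 2.331, 0.001]
contact_force: [-0.5, -0.2, 4.4]
opening: 0.0003
t: 8.12
tool_pos: [0.6532, 0.1474, -0.0231]
tool_rot: [-2.106, -2.331, 0.001]
contact_force: [-6.4, -1.3, 13.0]
opening: 0.0002
```

The bench is at reported z = -0.0228, so real tip height = z + 0.0228. Now I'll redo the nudge at a tip height of about 3 mm.

```bash
python3 -m creep '[[255,2,0,-6,0],[255,2,-8,-6,0],[255,2,-15,-6,0],[255,2,-18,-6,0],[255,2,-21,-6,0],[255,2,-24,-6,0],[255,2,-27,-6,0],[255,2,-30,-6,0],[255,2,-33,-6,0],[255,2,-33,-6,0]]'; cat >> w.py <<'E'
def wmask(im,cam):
    hsv=cv2.cvtColor(im,cv2.COLOR_RGB2HSV); return ((hsv[...,0]<30)&(hsv[...,1]>60)&(hsv[...,2]>50)).astype(np.uint8)
def side(g,cut=None,fixed=None):
    im=ctrl.get_image('side'); c=ctrl.calibration('side')
    d=sorted(ctrl.outline_of('side','wedge'),key=lambda d:abs(d['rect'][0]+d['rect'][2]/2-306)); m=d[0]['mask'].astype(np.float32)
    def sil(p,k=4):
        C,S=np.cos(p[2]),np.sin(p[2]); Q=np.c_[p[0]+C*W[:,0]-S*W[:,1],p[1]+S*W[:,0]+C*W[:,1],W[:,2]]
        h=cv2.convexHull(np.array([(proj('side',X,c)+.5)*k for X in Q]).astype(np.float32)).astype(np.int32)
        b=np.zeros((480*k,640*k),np.uint8);cv2.fillPoly(b,[h],1); return cv2.resize(b.astype(np.float32),(640,480),interpolation=cv2.INTER_AREA)
    f=lambda p:np.minimum((sil(p)-m)**2,1).sum()
    g=np.array(g); r=minimize(f,g,method='Nelder-Mead',options=dict(initial_simplex=[g,g+[.01,0,0],g+[0,.01,0],g+[0,0,.1]],xatol=1e-4,fatol=.1))
    p=r.x; h=np.array([np.cos(p[2]),np.sin(p[2])]); dd=np.array(FB)-p[:2]
    print('side wedge',p.round(4),'res',round(r.fun),'of',m.sum(),'rect',d[0]['rect'],'foot ahead',(dd@h).round(4),'left',(h[0]*dd[1]-h[1]*dd[0]).round(4),'thick',(p[:2]-.06*h).round(4))
E
python3 -c "
from w import *
goal(.62,.145,.05)
side((.588,.152,-1.45))"
```

```text
t: 8.95
tool_pos: [0.6192, 0.146, -0.0198]
tool_rot: [-2.106, -2.331, 0.001]
contact_force: [-0.5, -0.5, -0.2]
opening: 0.0001
t 8.95 p [ 0.6192  0.146  -0.0198] ang 1.672 F [-0.49 -0.51 -0.18] q6 0.01 open 0.0001 -> shift [ -1.    0.7 -69.8] turn 0
side wedge [ 0.5882  0.1557 -1.3901] res 196 of 1354.0 rect [293.0, 304.9, 34.4, 54.5] foot ahead 0.1056 left -0.0118 thick [0.5774 0.2147]
```

```bash
python3 -m creep '[[210,0,5,0,0],[210,0,5,-40,0],[210,40,-10,-50,0],[210,80,-34,-50,0],[210,103,-34,-50,0],[210,103,-34,-50,0],[210,103,-34,-50,0],[210,103,-34,-50,0]]'; python3 -c "
from w import *
goal(.575,.245,.0)
wedge((.588,.154,-1.4)); wedge((.592,.154,-1.45))
side((.588,.152,-1.45))"
```

```text
t: 9.72
tool_pos: [0.576, 0.2449, 0.0304]
tool_rot: [2.106, 2.331, -0.0]
contact_force: [-0.6, -0.8, 0.3]
opening: 0.0154
t 9.72 p [0.576  0.2449 0.0304] ang 1.672 F [-0.59 -0.81  0.29] q6 0.18 open 0.0154 -> shift [ 0.2 -1.  30.4] turn 0
wedge [ 0.5806  0.1535 -1.4744] res 21.30078125 foot ahead 0.1047 left 0.0049 thick [0.5748 0.2132]
wedge [ 0.5807  0.1535 -1.4716] res 19.9140625 foot ahead 0.1048 left 0.0045 thick [0.5747 0.2132]
side wedge [ 0.5785  0.1562 -1.5769] res 1015 of 482.0 rect [297.3, 320.5, 31.3, 36.7] foot ahead 0.1064 left 0.0176 thick [0.5789 0.2162]
```

The clear top view fits well (residual 20). The wedge is at (0.5806, 0.1535) with heading -1.473, and the foot is 105 mm ahead and 4.7 mm to the left. Next: lower behind the thick end and push.

```bash
python3 -m creep '[[210,0,-4,20,0],[210,0,-4,48,0],[210,0,-4,48,0],[210,0,-4,48,0],[210,-7,-4,48,0],[210,-14,-4,48,0],[210,-20,-4,48,0],[210,-26,-4,48,0],[210,-32,-4,48,0],[210,-38,-3.5,48,0],[210,-44,-3.5,48,0],[210,-44,-3.5,48,0]]'; python3 -c "
from w import *
goal(.575,.245,.0)
wedge((.583,.13,-1.47))"
```

```text
t: 10.92
tool_pos: [0.5767, 0.1996, -0.0176]
tool_rot: [2.107, 2.33, -0.001]
contact_force: [-0.2, 0.7, -0.2]
opening: 0.0149
t 10.92 p [ 0.5767  0.1996 -0.0176] ang 1.671 F [-0.21  0.75 -0.24] q6 0.11 open 0.0149 -> shift [ 45.3   2.9 -17.6] turn 0
wedge [ 0.583   0.1302 -1.4681] res 812.015625 foot ahead 0.0813 left 0.0042 thick [0.5769 0.1898]
```

```bash
python3 -m creep '[[210,-6,0.5,0,0],[210,-12,0.5,0,0],[210,-18,1,0,0],[210,-24,1.5,0,0],[210,-30,2,0,0],[210,-35,2.5,0,0],[210,-40,3,0,0],[210,-45,3,0,0],[210,-49,3,0,0],[210,-52,3,0,0],[210,-52,3,0,0]]'; python3 -c "
from w import *
goal(.575,.245,.0)
wedge((.590,.078,-1.47)); wedge((.592,.08,-1.4))"
```

```text
t: 11.88
tool_pos: [0.5848, 0.1488, -0.0176]
tool_rot: [2.107, 2.33, -0.0]
contact_force: [-0.6, -0.1, -0.9]
opening: 0.0154
t 11.88 p [ 0.5848  0.1488 -0.0176] ang 1.671 F [-0.56 -0.11 -0.92] q6 0.03 open 0.0154 -> shift [ 96.6  -0.1 -17.7] turn 0
wedge [ 0.5997  0.1893 -2.4601] res 2715.2109375 foot ahead 0.0912 left 0.1058 thick [0.6463 0.2271]
wedge [ 0.6003  0.19   -2.4287] res 2709.56640625 foot ahead 0.0954 left 0.103 thick [0.6457 0.2292]
```

```bash
python3 -m creep '[[210,-2,0,0,0],[210,-4,0,0,0],[210,-6,0,0,0],[210,-7,0,0,0],[210,-8,0,0,0],[210,-9,0,0,0],[210,-10,0,0,0],[210,-10,0,0,0]]'; python3 -m creep '[[210,-1,0,0,0],[210,-2,0,0,0],[210,-2,0,0,0],[210,-2,0,0,0]]'; python3 -m creep '[[210,0,0,0,0]]'; python3 -c "
from w import *
goal(.575,.245,.0)
save('wrist','l.png')"
```

```text
t: 12.65
tool_pos: [0.5858, 0.1394, -0.0176]
tool_rot: [2.107, 2.33, 0.0]
contact_force: [0.3, 0.2, 0.6]
opening: 0.0151
t: 12.98
tool_pos: [0.5859, 0.1374, -0.0177]
tool_rot: [2.106, 2.331, -0.0]
contact_force: [-1.2, -0.3, 0.6]
opening: 0.0149
t: 13.07
tool_pos: [0.5859, 0.1374, -0.0177]
tool_rot: [2.106, 2.331, -0.0]
contact_force: [0.0, -0.7, -0.5]
opening: 0.0148
t 13.07 p [ 0.5859  0.1374 -0.0177] ang 1.672 F [ 0.03 -0.68 -0.45] q6 0.01 open 0.0148 -> shift [108.1   0.  -17.7] turn 0
```

View pics/l.png

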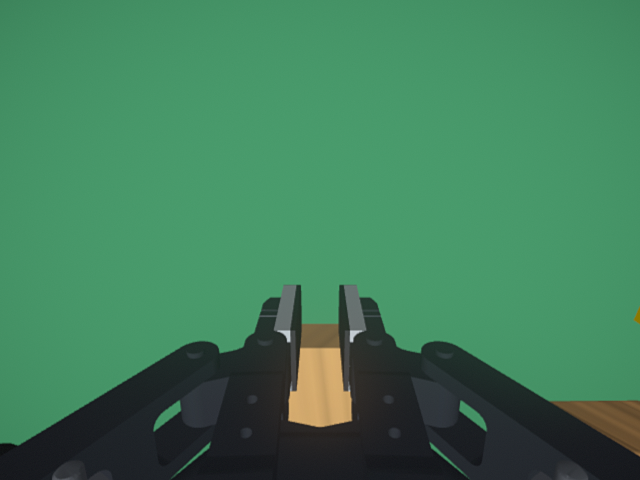

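The wedge's thick face shows between the fingertips (rows about 324–348, centred near column 322), so the push is square. I'll advance 1 mm at a time and watch the force.

```bash
python3 -c "
from h import *
print(ray('wrist',321,324,0),ray('wrist',321,348,.018))"
f(){ grep -E 'tool_pos|force'; }
python3 -m creep '[[210,-0.5,0,0,0],[210,-1,0,0,0],[210,-1,0,0,0]]'|f; python3 -m creep '[[210,0,0,0,0]]'|f
python3 -m creep '[[210,-0.5,0,0,0],[210,-1,0,0,0],[210,-1,0,0,0]]'|f; python3 -m creep '[[210,0,0,0,0]]'|f
python3 -m creep '[[210,-0.5,0,0,0],[210,-1,0,0,0],[210,-1,0,0,0]]'|f; python3 -m creep '[[210,0,0,0,0]]'|f
```

```text
[0.58705272 0.12727071 0.        ] [0.58698715 0.12739471 0.018     ]
tool_pos: [0.586, 0.1365, -0.0177]
contact_force: [0.5, 0.1, 0.0]
tool_pos: [0.586, 0.1365, -0.0177]
contact_force: [0.1, -0.4, -0.8]
tool_pos: [0.5861, 0.1357, -0.0177]
contact_force: [0.3, 1.6, 0.5]
tool_pos: [0.5861, 0.1357, -0.0177]
contact_force: [-1.1, 1.7, -0.3]
tool_pos: [0.5862, 0.1349, -0.0176]
contact_force: [0.0, 2.5, 0.1]
tool_pos: [0.5862, 0.1349, -0.0176]
contact_force: [-0.2, 3.2, -1.2]
```

First touch came at y ≈ 0.1362, which puts the foot about 16.5 mm ahead of the wedge's middle, as specified. I'll go on to a push of about 5–6 N.

```bash
f(){ grep -E 'tool_pos|force'; }
python3 -m creep '[[210,-0.5,0,0,0],[210,-1,0,0,0],[210,-1,0,0,0]]'|f; python3 -m creep '[[210,0,0,0,0]]'|f
python3 -m creep '[[210,-0.5,0,0,0],[210,-1,0,0,0],[210,-1,0,0,0]]'|f; python3 -m creep '[[210,0,0,0,0]]'|f; python3 -m creep '[[210,0,0,0,0]]'|f
```

```text
tool_pos: [0.5862, 0.1343, -0.0177]
contact_force: [-0.1, 5.5, -0.2]
tool_pos: [0.5862, 0.1343, -0.0176]
contact_force: [-1.1, 5.4, 0.1]
tool_pos: [0.5862, 0.1339, -0.0177]
contact_force: [-0.2, 7.2, 0.1]
tool_pos: [0.5862, 0.1339, -0.0177]
contact_force: [-0.6, 8.0, 0.0]
tool_pos: [0.5862, 0.1339, -0.0177]
contact_force: [-0.5, 7.2, -0.8]
```

The wedge is tight: about 2.3 mm past touch, with the push up about 7 N. Back off, then check from above.

```bash
python3 -m creep '[[210,5,0,0,0],[210,15,0,0,0],[255,40,0,-30,0],[255,80,0,-70,0],[255,110,0,-80,0],[255,110,0,-80,0],[255,110,0,-80,0],[255,110,0,-80,0]]'; python3 - <<'E'
from w import *
goal(.5928,.0474,.045)
wedge((.593,.062,-1.47)); wedge((.594,.065,-1.45))
im=ctrl.get_image('top'); g=cv2.cvtColor(im,cv2.COLOR_RGB2HSV); m=((g[...,1]<90)).astype(np.uint8)
m[:205]=0;m[345:]=0;m[:,:270]=0;m[:,495:]=0
cnt=max(cv2.findContours(m,0,2)[0],key=cv2.contourArea); r=cv2.minAreaRect(cnt); b=cv2.boxPoints(r)
P=np.array([ray('top',u,v,.044) for u,v in b]); print(b.round(1).tolist(),P.round(4).tolist(),r[1])
np.save('c.npy',P)
E
```

```text
t: 15.53
tool_pos: [0.575, 0.2419, 0.062]
tool_rot: [2.105, 2.331, -0.002]
contact_force: [0.4, -0.2, -0.1]
opening: -0.0
t 15.53 p [0.575  0.2419 0.062 ] ang 1.673 F [ 0.37 -0.2  -0.07] q6 0.18 open -0.0 -> shift [-195.3   -2.1   17.2] turn 0
wedge [ 0.5932  0.0628 -1.4683] res 8.390625 foot ahead 0.0133 left 0.0009 thick [0.5871 0.1225]
wedge [ 0.5941  0.0634 -1.4338] res 14.10546875 foot ahead 0.0137 left -0.0004 thick [0.5859 0.1228]
[[267.70001220703125, 225.3000030517578], [490.5, 207.0], [500.1000061035156, 324.79998779296875], [277.3999938964844, 343.1000061035156]] [[0.6117, 0.0959, 0.044], [0.6489, -0.2768, 0.044], [0.4531, -0.2919, 0.044], [0.4178, 0.0756, 0.044]] (118.24878692626953, 223.4951171875)
```

The wedge has the foot 13.3 mm ahead of its middle and 1 mm off centre, about 3 mm past touch. Next, move over the corner and press.

```bash
python3 -m creep '[[255,-40,-2,0,0],[255,-80,-2,0,0],[255,-120,-2,0,0],[255,-160,-2,0,0],[255,-195,-2,0,0],[255,-195,-2,10,0],[255,-195,-2,17,0],[255,-195,-2,17,0],[255,-195,-2,17,0]]'; python3 -c "
from h import *
goal(.5928,.0474,.0225)"
python3 -m creep '[[255,0,0,8,0],[255,0,0,16,0],[255,0,0,20,0],[255,0,0,21,0],[255,0,0,21,0]]'
```

```text
t: 16.43
tool_pos: [0.5916, 0.0485, 0.0436]
tool_rot: [-2.104, -2.329, 0.003]
contact_force: [-1.1, -0.3, 0.2]
opening: -0.0001
t 16.43 p [0.5916 0.0485 0.0436] ang 1.672 F [-1.13 -0.28  0.22] q6 -0.15 open -0.0001 -> shift [-1.2  1.2 21.1] turn 0
t: 16.85
tool_pos: [0.5924, 0.0483, 0.0235]
tool_rot: [-2.105, -2.331, 0.001]
contact_force: [-0.7, 0.4, -0.4]
opening: -0.0
```

```bash
f(){ grep -E 'tool_pos|force'; }
python3 -m creep '[[255,0,0,1,0],[255,0,0,2,0],[255,0,0,2,0],[255,0,0,2,0]]'|f
python3 -m creep '[[255,0,0,0.5,0],[255,0,0,1,0],[255,0,0,1,0],[255,0,0,1,0]]'|f
python3 -m creep '[[255,0,0,0.5,0],[255,0,0,1,0],[255,0,0,1,0],[255,0,0,1,0]]'|f
```

```text
tool_pos: [0.5932, 0.0478, 0.0226]
contact_force: [0.7, 0.1, -0.4]
tool_pos: [0.593, 0.0478, 0.0213]
contact_force: [-0.4, -0.6, -1.0]
tool_pos: [0.5931, 0.0478, 0.0208]
contact_force: [-1.9, 0.3, 5.5]
```

```bash
f(){ grep -E 'tool_pos|force'; }
python3 -m creep '[[255,0,0,0.5,0],[255,0,0,1,0],[255,0,0,1,0],[255,0,0,1,0]]'|f
python3 -m creep '[[255,0,0,0.5,0],[255,0,0,0.5,0],[255,0,0,0.5,0],[255,0,0,0.5,0],[255,0,0,0.5,0]]'|f
```

```text
tool_pos: [0.5932, 0.0478, 0.0208]
contact_force: [-5.0, -0.9, 9.5]
tool_pos: [0.5932, 0.0478, 0.0207]
contact_force: [-7.1, 0.2, 12.0]
```

The corner holds firm: the height stays at 0.0207–0.0208 as the press goes from 5.5 to 12 N. Lift straight off, retreat and check.

```bash
python3 -m creep '[[255,0,0,-1.5,0],[255,0,0,-3,0],[255,0,0,-20,0],[255,0,0,-50,0],[255,60,0,-80,0],[255,140,0,-80,0],[255,190,0,-80,0],[255,190,0,-80,0],[255,190,0,-80,0],[255,190,0,-80,0],[255,190,0,-80,0]]'; python3 - <<'E'
from w import *
goal(.5928,.0474,.045)
wedge((.593,.062,-1.47))
im=ctrl.get_image('top'); c=ctrl.calibration('top')
# plate outline edges now vs predicted start corners
cv2.imwrite('pics/n_top.png',im[:,:,::-1]); a0=cv2.imread('pics/a.png'); 
g0=cv2.cvtColor(a0,cv2.COLOR_BGR2GRAY).astype(np.float32); g1=cv2.cvtColor(im,cv2.COLOR_RGB2GRAY).astype(np.float32)
for n,(x,y,w,h) in dict(plateR=(400,200,100,150),forkB=(320,240,80,110),block=(258,140,76,58),jar=(380,125,55,55),dish=(446,122,76,76)).items():
    (s,r)=cv2.phaseCorrelate(g0[y:y+h,x:x+w],g1[y:y+h,x:x+w],cv2.createHanningWindow((w,h),cv2.CV_32F)); print(n,'shift px',np.round(s,2),'resp',round(r,2))
s=ctrl.get_image('side')[:,:,::-1]
cv2.imwrite('pics/n.png',np.hstack([cv2.resize(s[225:355,225:415],None,fx=3,fy=3,interpolation=cv2.INTER_CUBIC)]))
E
```

```text
t: 19.52
tool_pos: [0.5734, 0.2382, 0.0984]
tool_rot: [2.103, 2.334, -0.001]
contact_force: [0.7, -0.3, -0.0]
opening: -0.0002
t 19.52 p [0.5734 0.2382 0.0984] ang 1.675 F [ 0.73 -0.27 -0.01] q6 0.17 open -0.0002 -> shift [-191.7   -0.5   53.4] turn 0
wedge [ 0.5932  0.0628 -1.4683] res 8.390625 foot ahead 0.0133 left 0.0009 thick [0.5871 0.1225]
plateR shift px [0.01 0.01] resp 0.98
forkB shift px [ 0.07 -0.01] resp 0.98
block shift px [0.01 0.04] resp 0.99
jar shift px [-0.02 -0.03] resp 1.0
dish shift px [-0.01 -0.01] resp 0.99
```

View pics/n.png

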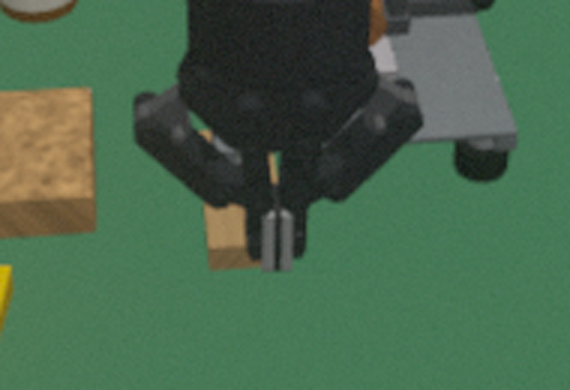

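The side view is mostly blocked by the gripper, but the near foot (480,160) is down on the bench. The other checks agree, so I'm handing in.

```bash
python3 -c "
from station import ctrl
print(ctrl.finish_job())"
```

```text
the job is handed in; nothing more can be done
None
```

The wooden wedge is tight under the bare foot, the corner over that foot held firm when pressed, and the job is handed in at about 20 s of robot time. No verdict came back.

**What I did:** I nudged the wedge's side near its thin end to line it up with the foot. Then I pushed its thick end with both fingertips until the push had risen about 7 N, roughly 3 mm past first touch. I backed off, pressed the corner straight down to 12 N, lifted off and moved clear.

**What the last checks showed:**
- **Corner:** its height stayed within 0.1 mm as the press went from 5.5 to 12 N.
- **Wedge:** the top view puts the foot 13.3 mm ahead of the wedge's middle, about 1 mm off centre and on its thinner half. This was the same before and after the press.
- **Cradle and bystanders:** the cradle, jar, sanding block and dish show less than 0.1 px of shift from the start.

**What failed or disagreed:**
- **Tip height:** the real fingertip end sits about 23 mm above the reported TCP. My first nudge therefore passed over the wedge without touching it; I measured the offset on the bench and corrected for it.
- **Sideways force:** the corner press also showed about 7 N sideways. A similar force appeared when I pressed on the bare bench, and the cradle did not move.
- **Not checked directly:** the gripper hid the bare foot in the last side picture. I did not measure the force on the wedge or on the three capped feet; that they carry load is inferred from the push force, the firm press and the unmoved cradle.

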